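# Move four stick batteries from the charger to the capacity tester in reverse order

## Robot

A 7-joint arm with a two-finger parallel gripper is mounted at the origin on the work surface. World frame = base frame: x ahead of the robot, y to its left, z up, the work surface at z = 0. Lengths are in m, angles in rad, forces in N, time in s.
With the tool pointing down it reaches from about 0.4 to 0.85 m from the base axis. Payload 10.4 kg.
Tool frame: the origin (TCP) lies on the centre line of the jaws, within the pads' length; the fingertips stand 14 mm ahead of it and the grasp point (between the pads) lies 5 mm behind it (manip.tip_reach is the distance from the TCP to the fingertips, in m); z points along the fingers, y is the line along which they close (so a half turn about z gives the same grasp; the last joint's range is limited). The gripper opens to 85 mm and grips with 20 to 120 N. Pads are 22 mm wide; open, the fingers measure 114 mm over their backs; the gripper's body (76 mm by 85 mm) begins 54 mm behind the grasp point. The pads swing forward as they close: fully open they stand 13 mm farther back than shut.
Start: joints at [-1.328, 0.332, -0.065, 1.46, 0.022, 1.35, -0.088], TCP at [0.164, 0.603, 0.245] pointing down, gripper open.
Joint ranges: [-2.6, 2.6], [-0.5, 2.12], [-1.47, 1.34], [0.16, 2.42], [-1.27, 4.41], [0.06, 2.06], [-2.6, 2.6]. Speed limits (rad/s): [2.22, 2.22, 2.79, 2.79, 3.14, 3.14, 3.14].

## Interface

Orientations are given as a unit quaternion [x, y, z, w].
In Python, from workcell import manip gives the robot as it stands.
- The arm moves only by the shell command python3 -m pendant 'ROWS' [FORCE]. ROWS is JSON, a list of rows, each a list of 7 numbers: the shift along the tool's x, y, z in units of 50 mm (1.0 is 50 mm), then the turn, a rotation vector about the tool's x, y, z in units of 8 degrees (1.0 is 8 degrees), then the opening, from -1 (shut) to 1 (fully open), so that 0 is half open. In form: [[dx, dy, dz, ax, ay, az, jaw], ...]. A call has exactly 10 rows; each row is the pose to reach, as a shift and turn from the pose commanded when the call began, along the tool's axes at that moment; what a row does not reach only later rows make up. A row lasts 1/8 s, in which the tool goes at most 62.5 mm and 10.7 degrees, less where a joint would pass 70% of its speed; a pose out of reach is approached as far as the arm can. A call with a gripper value outside its range is refused whole. The fingers move at their own pace and stop on an object; FORCE is the grip in N (left out, the last holds). Time passes only in rows, so rows that repeat a pose let the fingers close, or fill a call up. It gives the time, the measured TCP pose, the force, the opening and the grip force at its end, in the units of the state.
- manip.get_obs(): the state, without advancing time (a new reading comes with each control period).
- manip.camera(name): name is "scene" or "side" or "wrist"; returns (picture, depth): 400x640x3 uint8, red, green, blue; 400x640 float32, m along the optical axis (not along the pixel's ray), 0 where there is no reading.
- manip.get_calibration(name): a dict with "fx", "fy", "cx", "cy" (pixels), "D" ([k1, k2, p1, p2, k3] as OpenCV has them; the pictures are not rectified), "xyz" and "orientation" of the camera in the world. Camera axes: x right, y up, looking along -z (the intrinsics and any distortion apply to the point x, -y, -z); pixel columns grow to the right and rows downward; lengths in m; the calibration is good to about 2 mm. A picture is of the moment at which its call begins: read the wrist's pose just before it. get_calibration takes no time and is no camera call; for the wrist camera it gives the pose at the moment of the call.
- manip.hand_in(): hands the job in; it is judged then, once.
Trained networks look in the newest picture that a camera, given by its name, has taken for a name from the list of things; names that differ only in an ending like _2 or _b are one class to them, and where a whole thing is asked for, a point or a joint stands for the part that bears it (a point fixed in the world has none). Each returns a list of dicts, best first, with "p" (0 to 1); they miss things now and then, are a little off and sometimes report something else, mostly with a low value. They report only what shows in the picture. A call takes as long as a camera call.
- manip.find_in(thing, camera): "box" ([left, top, right, bottom] in pixels, round what is visible of it).
- manip.trace(thing, camera): "pixels" (400x640 bool, what is visible of it) and "box" ([left, top, right, bottom] in pixels, round what is visible of it).
- manip.tip_of(thing, camera): "pixel" ([column, row] in pixels: a listed point, or the origin of a listed thing).
The state is a dict: "clock": time; "joint_pos": joint angles; "joint_velocities": joint speeds; "tau": joint torques, N m; "position": TCP position; "ee_rot": TCP orientation; "ft_force": force on the tool from outside, world axes, zero at the start; "torque": the same for the moment, N m; "grip_width": opening from 0.0 (shut) to 1.0 (fully open); "grasp_force": force on a finger pad.
Only numpy, scipy, OpenCV 4.12 (cv2) and the standard library are available. Lean on these libraries where they do the work, as an engineer would, in place of code of your own. Each camera call takes 0.05 s, during which the arm holds its last target. There are 200 camera calls.

## Task

Move the four stick batteries from the row of charging cups into the four wells of the capacity tester, in reverse order: seen from the robot, the battery that stood furthest left in the cups goes into the rightmost well, the next into the second well from the right, and so on. Press each one straight down past the sprung balls until it clicks fully home, and do not knock over the drinking glass.

Things in the scene. Friction and masses are not known exactly. Their poses are not given: they have to be found in the camera images.
- battery_red_mid (a point): red stick battery, upright, round, 32 mm diameter, 95 mm tall, about 180 g, loose in the red cup; point at its centre, 47.5 mm above its foot. Bevelled foot; groove 9 to 19 mm above it. Set lightly into a tester well it stops on two sprung balls 10 to 13 mm too high; a push of about 8 N straight down clicks it home, centre then 57.5 mm, top 105 mm above the bench.
- battery_blue_mid (a point): blue stick battery, upright, round, 32 mm diameter, 95 mm tall, about 180 g, loose in the blue cup; point at its centre, 47.5 mm above its foot. Bevelled foot; groove 9 to 19 mm above it. Set lightly into a tester well it stops on two sprung balls 10 to 13 mm too high; a push of about 8 N straight down clicks it home, centre then 57.5 mm, top 105 mm above the bench.
- battery_yellow_mid (a point): yellow stick battery, upright, round, 32 mm diameter, 95 mm tall, about 180 g, loose in the yellow cup; point at its centre, 47.5 mm above its foot. Bevelled foot; groove 9 to 19 mm above it. Set lightly into a tester well it stops on two sprung balls 10 to 13 mm too high; a push of about 8 N straight down clicks it home, centre then 57.5 mm, top 105 mm above the bench.
- battery_green_mid (a point): green stick battery, upright, round, 32 mm diameter, 95 mm tall, about 180 g, loose in the green cup; point at its centre, 47.5 mm above its foot. Bevelled foot; groove 9 to 19 mm above it. Set lightly into a tester well it stops on two sprung balls 10 to 13 mm too high; a push of about 8 N straight down clicks it home, centre then 57.5 mm, top 105 mm above the bench.
- cup_red: red square charging cup, fixed on a black tray, 46 mm wide, 38 mm inside; origin under its centre, 8 mm above the bench; inner floor 7 mm, rim 26 mm above origin. Four cups in one row along their y axis (y to the robot's left), 75 mm apart, colours in any order; row turned up to 0.2 rad either way.
- cup_blue: blue square charging cup, fixed on a black tray, 46 mm wide, 38 mm inside; origin under its centre, 8 mm above the bench; inner floor 7 mm, rim 26 mm above origin. Four cups in one row along their y axis (y to the robot's left), 75 mm apart, colours in any order; row turned up to 0.2 rad either way.
- cup_yellow: yellow square charging cup, fixed on a black tray, 46 mm wide, 38 mm inside; origin under its centre, 8 mm above the bench; inner floor 7 mm, rim 26 mm above origin. Four cups in one row along their y axis (y to the robot's left), 75 mm apart, colours in any order; row turned up to 0.2 rad either way.
- cup_green: green square charging cup, fixed on a black tray, 46 mm wide, 38 mm inside; origin under its centre, 8 mm above the bench; inner floor 7 mm, rim 26 mm above origin. Four cups in one row along their y axis (y to the robot's left), 75 mm apart, colours in any order; row turned up to 0.2 rad either way.
- tester: grey fixed tester, 85 x 300 x 54 mm, 46 mm high box on its far side out to x 91 mm. Origin under its centre; x away from the robot, y to robot's left, turned up to 0.2 rad. Four wells open upwards at x 0, y -105, -35, 35, 105 mm: 37 mm square, floor at z 10 mm, 45 degree funnel from z 45 mm to 55 mm square at z 54 mm. Two sprung balls per well on its -x and +x walls, at z 24 mm.
- tumbler_mid (a point): clear drinking glass standing on the bench to the left of the work, 72 mm across, 130 mm tall; the point is at its centre, 65 mm up. To be left standing.

How it is judged:
At the end, for the whole second after the job is handed in: Each battery stands in a well of the tester, centred within 8 mm, upright within 0.12 rad, fully home (its centre within 3 mm of the seated height), at rest, and from right to left the batteries have the colours that the charging cups have from left to right (z of battery_red_mid in the frame of tester between 0.0545 and 0.0605 m and x of battery_red_mid in the frame of tester between -0.008 and 0.008 m and (y of battery_red_mid in the frame of tester between -0.113 and -0.097 m or y of battery_red_mid in the frame of tester between -0.043 and -0.027 m or y of battery_red_mid in the frame of tester between 0.027 and 0.043 m or y of battery_red_mid in the frame of tester between 0.097 and 0.113 m) and angle between each of battery_red_mid, battery_blue_mid, battery_yellow_mid, battery_green_mid's own z axis and vertical below 0.12 rad and linear speed of each of battery_red, battery_blue, battery_yellow, battery_green below 0.02 m/s and z of battery_blue_mid in the frame of tester between 0.0545 and 0.0605 m and x of battery_blue_mid in the frame of tester between -0.008 and 0.008 m and (y of battery_blue_mid in the frame of tester between -0.113 and -0.097 m or y of battery_blue_mid in the frame of tester between -0.043 and -0.027 m or y of battery_blue_mid in the frame of tester between 0.027 and 0.043 m or y of battery_blue_mid in the frame of tester between 0.097 and 0.113 m) and z of battery_yellow_mid in the frame of tester between 0.0545 and 0.0605 m and x of battery_yellow_mid in the frame of tester between -0.008 and 0.008 m and (y of battery_yellow_mid in the frame of tester between -0.113 and -0.097 m or y of battery_yellow_mid in the frame of tester between -0.043 and -0.027 m or y of battery_yellow_mid in the frame of tester between 0.027 and 0.043 m or y of battery_yellow_mid in the frame of tester between 0.097 and 0.113 m) and z of battery_green_mid in the frame of tester between 0.0545 and 0.0605 m and x of battery_green_mid in the frame of tester between -0.008 and 0.008 m and (y of battery_green_mid in the frame of tester between -0.113 and -0.097 m or y of battery_green_mid in the frame of tester between -0.043 and -0.027 m or y of battery_green_mid in the frame of tester between 0.027 and 0.043 m or y of battery_green_mid in the frame of tester between 0.097 and 0.113 m) and ((y of cup_red in the frame of cup_blue above 0 m and ((y of battery_red_mid in the frame of tester below -0.07 m and y of battery_blue_mid in the frame of tester above -0.07 m) or (y of battery_red_mid in the frame of tester below 0 m and y of battery_blue_mid in the frame of tester above 0 m) or (y of battery_red_mid in the frame of tester below 0.07 m and y of battery_blue_mid in the frame of tester above 0.07 m))) or (y of cup_red in the frame of cup_blue below 0 m and ((y of battery_blue_mid in the frame of tester below -0.07 m and y of battery_red_mid in the frame of tester above -0.07 m) or (y of battery_blue_mid in the frame of tester below 0 m and y of battery_red_mid in the frame of tester above 0 m) or (y of battery_blue_mid in the frame of tester below 0.07 m and y of battery_red_mid in the frame of tester above 0.07 m)))) and ((y of cup_red in the frame of cup_yellow above 0 m and ((y of battery_red_mid in the frame of tester below -0.07 m and y of battery_yellow_mid in the frame of tester above -0.07 m) or (y of battery_red_mid in the frame of tester below 0 m and y of battery_yellow_mid in the frame of tester above 0 m) or (y of battery_red_mid in the frame of tester below 0.07 m and y of battery_yellow_mid in the frame of tester above 0.07 m))) or (y of cup_red in the frame of cup_yellow below 0 m and ((y of battery_yellow_mid in the frame of tester below -0.07 m and y of battery_red_mid in the frame of tester above -0.07 m) or (y of battery_yellow_mid in the frame of tester below 0 m and y of battery_red_mid in the frame of tester above 0 m) or (y of battery_yellow_mid in the frame of tester below 0.07 m and y of battery_red_mid in the frame of tester above 0.07 m)))) and ((y of cup_red in the frame of cup_green above 0 m and ((y of battery_red_mid in the frame of tester below -0.07 m and y of battery_green_mid in the frame of tester above -0.07 m) or (y of battery_red_mid in the frame of tester below 0 m and y of battery_green_mid in the frame of tester above 0 m) or (y of battery_red_mid in the frame of tester below 0.07 m and y of battery_green_mid in the frame of tester above 0.07 m))) or (y of cup_red in the frame of cup_green below 0 m and ((y of battery_green_mid in the frame of tester below -0.07 m and y of battery_red_mid in the frame of tester above -0.07 m) or (y of battery_green_mid in the frame of tester below 0 m and y of battery_red_mid in the frame of tester above 0 m) or (y of battery_green_mid in the frame of tester below 0.07 m and y of battery_red_mid in the frame of tester above 0.07 m)))) and ((y of cup_blue in the frame of cup_yellow above 0 m and ((y of battery_blue_mid in the frame of tester below -0.07 m and y of battery_yellow_mid in the frame of tester above -0.07 m) or (y of battery_blue_mid in the frame of tester below 0 m and y of battery_yellow_mid in the frame of tester above 0 m) or (y of battery_blue_mid in the frame of tester below 0.07 m and y of battery_yellow_mid in the frame of tester above 0.07 m))) or (y of cup_blue in the frame of cup_yellow below 0 m and ((y of battery_yellow_mid in the frame of tester below -0.07 m and y of battery_blue_mid in the frame of tester above -0.07 m) or (y of battery_yellow_mid in the frame of tester below 0 m and y of battery_blue_mid in the frame of tester above 0 m) or (y of battery_yellow_mid in the frame of tester below 0.07 m and y of battery_blue_mid in the frame of tester above 0.07 m)))) and ((y of cup_blue in the frame of cup_green above 0 m and ((y of battery_blue_mid in the frame of tester below -0.07 m and y of battery_green_mid in the frame of tester above -0.07 m) or (y of battery_blue_mid in the frame of tester below 0 m and y of battery_green_mid in the frame of tester above 0 m) or (y of battery_blue_mid in the frame of tester below 0.07 m and y of battery_green_mid in the frame of tester above 0.07 m))) or (y of cup_blue in the frame of cup_green below 0 m and ((y of battery_green_mid in the frame of tester below -0.07 m and y of battery_blue_mid in the frame of tester above -0.07 m) or (y of battery_green_mid in the frame of tester below 0 m and y of battery_blue_mid in the frame of tester above 0 m) or (y of battery_green_mid in the frame of tester below 0.07 m and y of battery_blue_mid in the frame of tester above 0.07 m)))) and ((y of cup_yellow in the frame of cup_green above 0 m and ((y of battery_yellow_mid in the frame of tester below -0.07 m and y of battery_green_mid in the frame of tester above -0.07 m) or (y of battery_yellow_mid in the frame of tester below 0 m and y of battery_green_mid in the frame of tester above 0 m) or (y of battery_yellow_mid in the frame of tester below 0.07 m and y of battery_green_mid in the frame of tester above 0.07 m))) or (y of cup_yellow in the frame of cup_green below 0 m and ((y of battery_green_mid in the frame of tester below -0.07 m and y of battery_yellow_mid in the frame of tester above -0.07 m) or (y of battery_green_mid in the frame of tester below 0 m and y of battery_yellow_mid in the frame of tester above 0 m) or (y of battery_green_mid in the frame of tester below 0.07 m and y of battery_yellow_mid in the frame of tester above 0.07 m))))); the robot touches nothing.
It fails at once if the drinking glass is knocked over (angle between tumbler_mid's own z axis and vertical above 0.6 rad).
It also fails if it takes over 112 s, if anything falls off the work surface, if the arm or the gripper's body presses on something with over 40 N, if the wrist force passes 120 N, or if a joint passes its speed limit or range.

## Working session

There is one attempt and no reset: what is moved stays moved. The work goes in short steps, Python scripts to look and compute and a shell command to move; the robot and the scene stay as the last step left them, time stands still between calls to the robot, and variables do not carry over. Pictures are saved under pics/ and viewed, at most 14 in all, crops included, and the job is handed in when it is done.

```bash
ls; mkdir -p pics; python3 - <<'E'
from workcell import manip
import cv2,numpy as np
o=manip.get_obs();print({k:np.round(v,3) for k,v in o.items()})
for c in ("scene","side","wrist"):
    p,d=manip.camera(c);cv2.imwrite(f"pics/{c}0.png",p[...,::-1])
    print(c,{k:np.round(v,4) for k,v in manip.get_calibration(c).items()})
E
```

```text
pics
{'clock': np.float64(0.0), 'joint_pos': array([-1.328,  0.333, -0.065,  1.461,  0.022,  1.35 , -0.088]), 'joint_velocities': array([-0.001,  0.001,  0.001, -0.001,  0.   ,  0.   , -0.002]), 'tau': array([-0.0000e+00, -6.2542e+01,  4.9000e-02, -3.9162e+01,  1.6000e-02,
        1.0000e-02, -0.0000e+00]), 'position': array([0.164, 0.603, 0.245]), 'ee_rot': array([ 0.132,  0.991, -0.001, -0.   ]), 'ft_force': array([ 0.334, -0.177, -0.037]), 'torque': array([ 0.039,  0.048, -0.007]), 'grasp_force': np.float64(0.0), 'grip_width': np.float64(1.001)}
scene {'fx': np.float64(401.2717), 'fy': np.float64(401.2717), 'cx': np.float64(319.7461), 'cy': np.float64(199.0933), 'D': array([-0.102,  0.   ,  0.   ,  0.   ,  0.   ]), 'xyz': array([0.8824, 0.199 , 0.6734]), 'orientation': array([0.1531, 0.1905, 0.7629, 0.5985])}
side {'fx': np.float64(401.7301), 'fy': np.float64(401.7301), 'cx': np.float64(327.3645), 'cy': np.float64(193.6105), 'D': array([-0.0419,  0.    ,  0.    ,  0.    ,  0.    ]), 'xyz': array([0.2756, 0.4873, 0.5657]), 'orientation': array([-0.1073,  0.3487,  0.8924, -0.2655])}
wrist {'fx': np.float64(306.0456), 'fy': np.float64(306.0456), 'cx': np.float64(321.2005), 'cy': np.float64(191.0156), 'D': array([-0.0365,  0.    ,  0.    ,  0.    ,  0.    ]), 'xyz': array([0.0965, 0.6217, 0.3753]), 'orientation': array([-0.1114, -0.0844,  0.6008,  0.7871])}
```

View pics/scene0.png

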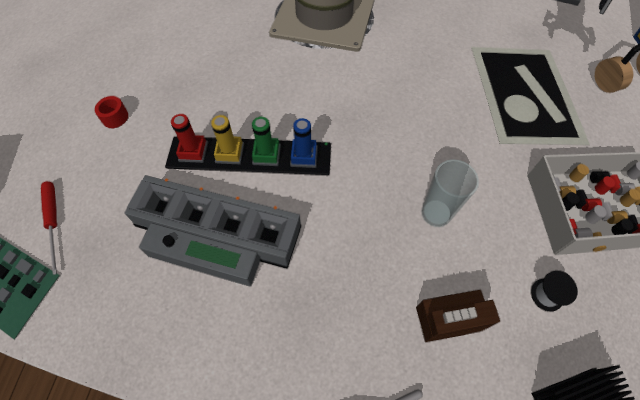

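View pics/side0.png

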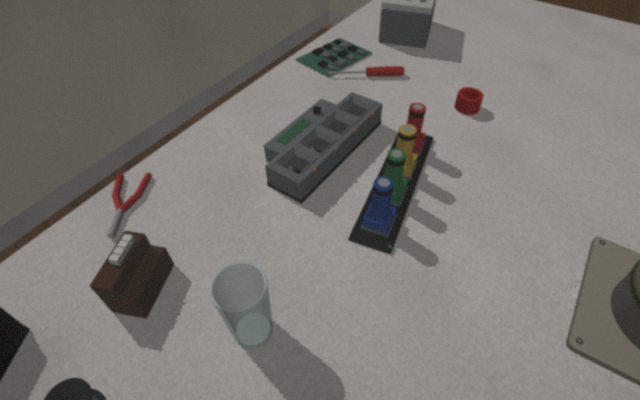

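Scene view: in the robot's left-to-right order the cups are blue (303,150), green (264,145), yellow (228,145) and red (190,145). The tester wells lie at (158,200) to (270,228), and the glass is at (450,190), left of the work. The side view agrees. Next I triangulate.

```bash
cat > h.py <<'E'
from workcell import manip
import cv2,numpy as np
from scipy.spatial.transform import Rotation as R
def ray(cal,px):
    K=np.array([[cal['fx'],0,cal['cx']],[0,cal['fy'],cal['cy']],[0,0,1]])
    u=cv2.undistortPoints(np.array([[px]],float),K,np.array(cal['D']))[0,0]
    d=R.from_quat(cal['orientation']).apply([u[0],-u[1],-1.])
    return np.array(cal['xyz']),d
def tri(obs):
    A=np.zeros((3,3));b=np.zeros(3)
    for c,d in obs:
        d=d/np.linalg.norm(d);P=np.eye(3)-np.outer(d,d);A+=P;b+=P@c
    x=np.linalg.solve(A,b)
    return x,max(np.linalg.norm(np.cross(x-c,d/np.linalg.norm(d))) for c,d in obs)
def atz(cal,px,z):
    c,d=ray(cal,px);return c+d*(z-c[2])/d[2]
def cloud(cal,depth):
    v,u=np.mgrid[0:400,0:640]
    K=np.array([[cal['fx'],0,cal['cx']],[0,cal['fy'],cal['cy']],[0,0,1]])
    n=cv2.undistortPoints(np.stack([u,v],-1).reshape(-1,1,2).astype(float),K,np.array(cal['D']))[:,0]
    z=depth.reshape(-1,1)
    return (R.from_quat(cal['orientation']).apply(np.c_[n[:,:1],-n[:,1:],-np.ones(len(n))]*z)+cal['xyz']).reshape(400,640,3)
COL=['blue','green','yellow','red']
E
python3 - <<'E'
from h import *
cal={c:manip.get_calibration(c) for c in('scene','side')}
for t in [f'battery_{c}_mid' for c in COL]+['cup_blue','cup_red','cup_green','cup_yellow','tester','tumbler_mid']:
    r={c:manip.tip_of(t,c) for c in cal}
    if all(r.values()):
        x,e=tri([ray(cal[c],r[c][0]['pixel']) for c in cal])
        print(t,x.round(4),round(e,4),[(np.round(r[c][0]['pixel']),round(r[c][0]['p'],2)) for c in cal])
    else: print(t,r)
# depth of tester top
for c in cal:
    p,d=manip.camera(c);P=cloud(cal[c],d);t=manip.trace('tester',c)
    m=t[0]['pixels'];Q=P[m&(d>0)]
    for lo,hi in((.049,.060),):
        S=Q[(Q[:,2]>lo)&(Q[:,2]<hi)];(cx,cy),s,a=cv2.minAreaRect((S[:,:2]*1000).astype(np.float32));print(c,len(Q),len(S),np.percentile(Q[:,2],[5,50,95]),(cx,cy),s,a)
E
```

```text
battery_blue_mid [0.4484 0.0642 0.0635] 0.0006 [(array([303., 140.]), 0.95), (array([381., 201.]), 0.6)]
battery_green_mid [ 0.4644 -0.0174  0.0563] 0.0047 [(array([261., 143.]), 0.68), (array([397., 170.]), 0.63)]
battery_yellow_mid [ 0.474  -0.0831  0.0536] 0.0 [(array([226., 139.]), 0.64), (array([405., 151.]), 0.74)]
battery_red_mid [ 0.4905 -0.1551  0.0626] 0.0021 [(array([187., 137.]), 0.95), (array([415., 124.]), 0.92)]
cup_blue [0.4476 0.0679 0.0138] 0.0008 [(array([305., 155.]), 0.91), (array([378., 221.]), 0.81)]
cup_red [ 0.4909 -0.1401  0.0174] 0.006 [(array([198., 149.]), 0.77), (array([405., 148.]), 0.63)]
cup_green [ 0.46   -0.0039  0.0158] 0.0011 [(array([269., 152.]), 0.67), (array([390., 193.]), 0.47)]
cup_yellow [ 0.4729 -0.0808  0.0048] 0.0051 [(array([230., 152.]), 0.74), (array([400., 172.]), 0.64)]
tester [ 0.6321 -0.0545  0.0081] 0.0059 [(array([213., 223.]), 0.72), (array([326., 149.]), 0.82)]
tumbler_mid [0.5093 0.3355 0.0678] 0.0011 [(array([445., 198.]), 0.77), (array([247., 306.]), 0.84)]Traceback (most recent call last):
  File "<stdin>", line 12, in <module>
IndexError: list index out of range
```

```bash
python3 -m pendant '[[-0.6,-0.57,-0.1,0,0,-0.3,0],[-1.4,-1.35,-0.2,0,0,-0.8,0],[-2.2,-2.1,-0.4,0,0,-1.4,0],[-3.0,-2.9,-0.5,0,0,-2.0,0],[-3.8,-3.6,-0.6,0,0,-2.6,0],[-4.6,-4.4,-0.7,0,0,-2.6,0],[-5.4,-5.1,-0.8,0,0,-2.6,0],[-6,-5.7,-0.9,0,0,-2.6,0],[-6,-5.7,-0.9,0,0,-2.6,0],[-6,-5.7,-0.9,0,0,-2.6,0]]' 80; python3 - <<'E'
from h import *
o=manip.get_obs();r=R.from_quat(o['ee_rot']).as_matrix();print(manip.tip_reach,r.round(3))
d=(np.array([.50,-.05,.30])-o['position'])@r/.05;print(d.round(2), o['joint_pos'].round(2))
E
```

```text
clock: 2.5
position: [0.3784, 0.2498, 0.2904]
ee_rot: [-0.049, 0.999, 0.0, -0.0]
ft_force: [-0.6, 0.7, 0.1]
grip_width: 0.5
grasp_force: 0.0
0.014 [[-0.995 -0.097 -0.   ]
 [-0.097  0.995  0.001]
 [-0.     0.001 -1.   ]]
[-1.84 -6.2  -0.2 ] [-0.9  -0.08  0.2   1.83  0.02  1.4   0.97]
```

```bash
python3 -m pendant '[[-0.2,-0.6,0,0,0,0,0],[-0.4,-1.4,0,0,0,0,0],[-0.7,-2.3,0,0,0,0,0],[-1.0,-3.2,-0.1,0,0,0,0],[-1.2,-4.1,-0.1,0,0,0,0],[-1.5,-5.0,-0.2,0,0,0,0],[-1.7,-5.8,-0.2,0,0,0,0],[-1.8,-6.2,-0.2,0,0,0,0],[-1.8,-6.2,-0.2,0,0,0,0],[-1.8,-6.2,-0.2,0,0,0,0]]'; python3 - <<'E'
from h import *
cal=manip.get_calibration('wrist');p,d=manip.camera('wrist');cv2.imwrite('pics/w1.png',p[...,::-1]);np.savez('w1.npz',d=d,p=p);import pickle;pickle.dump(cal,open('w1.pkl','wb'))
P=cloud(cal,d)
for z0 in (.105,.054,.034):
    m=abs(P[...,2]-z0)<.006;print(z0,m.sum(),P[m].mean(0))
for t in [f'battery_{c}_mid' for c in COL]+['tester']:
    print(t,[(np.round(a['pixel']),round(a['p'],2),atz(cal,a['pixel'],.0625 if t!='tester' else 0).round(3)) for a in manip.tip_of(t,'wrist')[:2]])
for c in('wrist','scene','side'):
    a=manip.trace('tester',c);print(c,[(x['p'],x['box']) for x in a[:1]])
E
```

```text
clock: 3.75
position: [0.4984, -0.0487, 0.3]
ee_rot: [-0.05, 0.999, 0.0, -0.0]
ft_force: [0.8, 0.1, -0.3]
grip_width: 0.503
grasp_force: 0.0
0.105 1913 [0.47645885 0.03934132 0.10821924]
0.054 10141 [0.63876322 0.01111275 0.05335029]
0.034 4001 [ 0.54100382 -0.00693608  0.03435356]
battery_blue_mid [(array([420., 134.]), 0.59, array([0.452, 0.066, 0.062]))]
battery_green_mid [(array([358., 139.]), 0.95, array([ 0.465, -0.008,  0.062]))]
battery_yellow_mid [(array([295., 143.]), 0.55, array([ 0.477, -0.082,  0.062]))]
battery_red_mid [(array([234., 148.]), 0.92, array([ 0.49 , -0.155,  0.062]))]
tester [(array([314., 242.]), 0.75, array([ 0.634, -0.046,  0.   ]))]
wrist [(0.83, [201.4, 204.6, 421.0, 314.6])]
scene []
side [(0.59, [264.9, 95.7, 380.0, 204.0])]
```

View pics/w1.png

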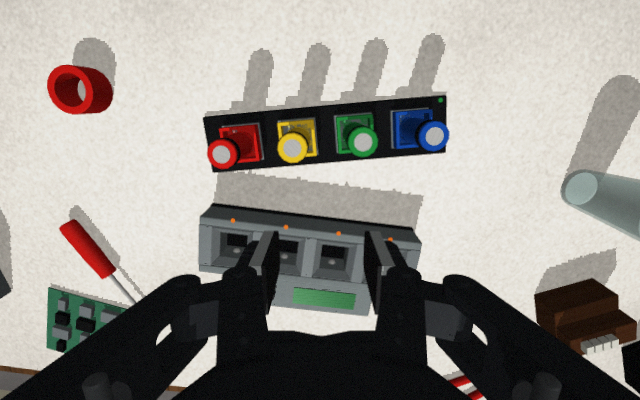

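Wrist view: battery tops are at red (222,154), yellow (292,147), green (363,142) and blue (433,136). The tester wells are at (235,243) to (390,258), with two of them partly hidden by the fingers. I now fit the tops and the tester from depth.

```bash
python3 - <<'E'
from h import *
import pickle
cs=manip.get_calibration('scene');p,ds=manip.camera('scene');cd=manip.get_calibration('side');p2,dd=manip.camera('side')
W={'wrist':(pickle.load(open('w1.pkl','rb')),np.load('w1.npz')['d']),'scene':(cs,ds),'side':(cd,dd)}
B=np.array([[.45,.066],[.465,-.008],[.477,-.082],[.49,-.155]])
for n,(c,d) in W.items():
    P=cloud(c,d);ok=d>0
    for b in B:
        m=ok&(np.linalg.norm(P[...,:2]-b,axis=-1)<.03)&(P[...,2]>.09)
        if m.sum()<10: print(n,'none');continue
        z=np.percentile(P[m][:,2],80);mm=m&(abs(P[...,2]-z)<.003);Q=P[mm];(x,y),r=cv2.minEnclosingCircle((Q[:,:2]*1000).astype(np.float32));print(n,mm.sum(),'z',z.round(4),'c',round(x,1),round(y,1),'r',round(r,1),Q[:,:2].mean(0).round(4))
    m=ok&(abs(P[...,2]-.054)<.004)&(np.linalg.norm(P[...,:2]-[.63,-.05],axis=-1)<.18)
    S=P[m]; l=cv2.connectedComponentsWithStats(m.astype(np.uint8));i=1+np.argmax(l[2][1:,4]);S2=P[l[1]==i]
    for s in (S,S2): print(n,len(s),cv2.minAreaRect((s[:,:2]*1000).astype(np.float32)),np.median(s[:,2]).round(4))
E
```

```text
wrist 735 z 0.1116 c 449.1 64.5 r 16.4 [0.449  0.0641]
wrist 3230 z 0.3791 c 479.2 -9.2 r 26.0 [ 0.4823 -0.0051]
wrist 3463 z 0.3797 c 489.3 -81.0 r 27.2 [ 0.4891 -0.0824]
wrist 701 z 0.1117 c 490.3 -155.4 r 16.1 [ 0.4898 -0.155 ]
wrist 6333 ((582.2970581054688, -43.18060302734375), (297.9334411621094, 260.07806396484375), 71.96273803710938) 0.0554
wrist 5407 ((630.1033325195312, -84.40729522705078), (239.2644805908203, 89.11624908447266), 88.42951202392578) 0.0555
scene 208 z 0.1111 c 449.7 62.9 r 16.6 [0.4505 0.0633]
scene 37 z 0.3469 c 484.8 -12.4 r 15.0 [ 0.4872 -0.0176]
scene 65 z 0.3455 c 494.1 -88.8 r 16.6 [ 0.4978 -0.0933]
scene 189 z 0.1112 c 491.3 -156.4 r 16.4 [ 0.4914 -0.1556]
scene 5577 ((586.8734130859375, -54.76567077636719), (251.399658203125, 302.9194641113281), 0.4533686339855194) 0.055
scene 5187 ((630.346923828125, -54.98204040527344), (301.48291015625, 85.44413757324219), 88.18416595458984) 0.055
side 234 z 0.1086 c 448.9 66.1 r 16.5 [0.4484 0.067 ]
side 65 z 0.346 c 483.0 -10.8 r 17.6 [ 0.4855 -0.0076]
side 36 z 0.3184 c 495.4 -74.2 r 6.5 [ 0.4947 -0.0719]
side 117 z 0.1088 c 489.9 -153.8 r 15.3 [ 0.4895 -0.1518]
side 2575 ((603.003662109375, -40.690948486328125), (307.83154296875, 239.0496368408203), 68.2136459350586) 0.053
side 2503 ((630.4054565429688, -52.821014404296875), (303.64227294921875, 85.35269165039062), 88.3645248413086) 0.0529
```

Tester centre is (0.630, -0.054) with yaw -0.03. Batteries, tops at z≈0.11:
- blue (0.450, 0.064)
- green (0.463, -0.009)
- yellow (0.477, -0.082)
- red (0.490, -0.155)

I'll go for blue first.

```bash
cat >> h.py <<'E'
def go(*g):
    o=manip.get_obs();r=R.from_quat(o['ee_rot']).as_matrix();print(((np.array(g)-o['position'])@r/.05).round(2))
E
python3 -m pendant '[[0.15,0.5,0.5,0,0,0,0.2],[0.4,1.3,1.3,0,0,0,0.2],[0.6,2.0,2.2,0,0,0,0.2],[0.75,2.35,2.7,0,0,0,0.2],[0.75,2.35,2.9,0,0,0,0.2],[0.75,2.35,3.4,0,0,0,0.2],[0.75,2.35,4.0,0,0,0,0.2],[0.75,2.35,4.4,0,0,0,0.2],[0.75,2.35,4.4,0,0,0,0.2],[0.75,2.35,4.4,0,0,0,-0.6]]' 80; python3 -c "
from h import *
p,d=manip.camera('scene');cv2.imwrite('pics/s2.png',cv2.resize(p[50:300,100:400,::-1],None,fx=2,fy=2))"
```

```text
clock: 5.55
position: [0.4508, 0.0625, 0.0815]
ee_rot: [-0.048, 0.999, 0.0, 0.001]
ft_force: [0.2, 1.3, 0.6]
grip_width: 0.4
grasp_force: 0.1
```

View pics/s2.png

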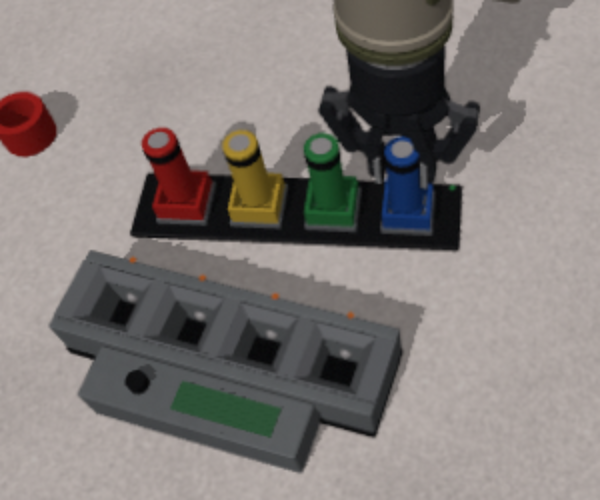

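The fingers straddle blue at crop (402,170), well clear of green. I'll close and lift.

```bash
python3 -m pendant '[[0,0,0,0,0,0,-1],[0,0,0,0,0,0,-1],[0,0,0,0,0,0,-1],[0,0,0,0,0,0,-1],[0,0,-0.3,0,0,0,-1],[0,0,-0.9,0,0,0,-1],[0,0,-1.6,0,0,0,-1],[0,0,-2.3,0,0,0,-1],[0,0,-2.6,0,0,0,-1],[0,0,-2.6,0,0,0,-1]]' 80; python3 -c "
from h import *
go(.627,-.159,.21)
p,d=manip.camera('side');cv2.imwrite('pics/d3.png',cv2.resize(p[50:300,230:530,::-1],None,fx=2,fy=2))"
```

```text
clock: 6.85
position: [0.45, 0.063, 0.211]
ee_rot: [-0.049, 0.999, 0.0, 0.001]
ft_force: [-0.7, 0.4, -1.8]
grip_width: 0.357
grasp_force: 79.1
[-3.09 -4.76  0.02]
```

View pics/d3.png

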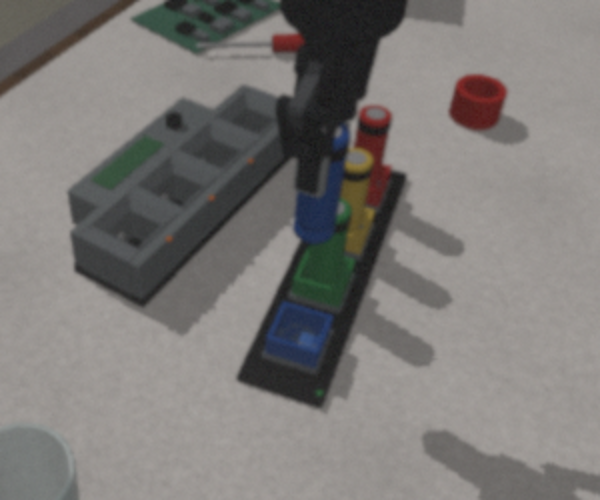

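Blue is held upright above its empty cup at crop (318,200). I carry it over the rightmost well.

```bash
python3 -m pendant '[[-0.2,-0.4,0,0,0,0,-1],[-0.6,-1.0,0,0,0,0,-1],[-1.1,-1.7,0,0,0,0,-1],[-1.6,-2.5,0,0,0,0,-1],[-2.1,-3.3,0,0,0,0,-1],[-2.6,-4.0,0,0,0,0,-1],[-2.9,-4.5,0,0,0,0,-1],[-3.1,-4.76,0,0,0,0,-1],[-3.1,-4.76,0,0,0,0,-1],[-3.1,-4.76,0,0,0,0,-1]]'; python3 -c "
from h import *
go(.627,-.159,.075)
p,d=manip.camera('wrist');cv2.imwrite('pics/w4.png',p[...,::-1])"
```

```text
clock: 8.15
position: [0.6264, -0.1584, 0.2091]
ee_rot: [-0.049, 0.999, 0.0, -0.001]
ft_force: [0.9, 0.4, -2.1]
grip_width: 0.358
grasp_force: 79.1
[-0.02 -0.02  2.68]
```

View pics/w4.png

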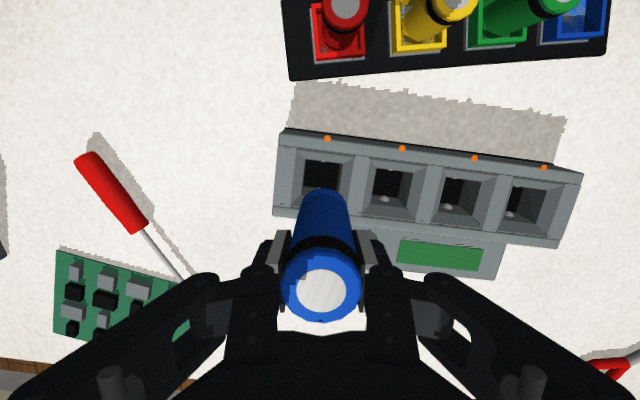

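Blue's foot at (322,195) lines up with the rightmost well at (323,178). I press it down.

```bash
python3 -m pendant '[[0,0,0.4,0,0,0,-1],[0,0,1.0,0,0,0,-1],[0,0,1.6,0,0,0,-1],[0,0,2.0,0,0,0,-1],[0,0,2.2,0,0,0,-1],[0,0,2.35,0,0,0,-1],[0,0,2.5,0,0,0,-1],[0,0,2.6,0,0,0,-1],[0,0,2.7,0,0,0,-1],[0,0,2.7,0,0,0,-1]]'
```

```text
clock: 9.45
position: [0.6288, -0.1591, 0.0777]
ee_rot: [-0.049, 0.999, 0.0, 0.002]
ft_force: [0.0, 1.4, 16.9]
grip_width: 0.355
grasp_force: 81.4
```

```bash
python3 -m pendant '[[0,0,0.04,0,0,0,-1],[0,0,0.08,0,0,0,-1],[0,0,0.08,0,0,0,-1],[0,0,0.08,0,0,0,0.0],[0,0,0.0,0,0,0,0.2],[0,0,-0.4,0,0,0,0.2],[0,0,-1.0,0,0,0,0.2],[0,0,-1.6,0,0,0,0.2],[0,0,-2.0,0,0,0,0.2],[0,0,-2.0,0,0,0,0.2]]'; cat >> h.py <<'E'
def tops():
    W=np.array([[.627,-.159],[.6292,-.089],[.6314,-.019],[.6336,.051]])
    for n in('scene','side','wrist'):
        c=manip.get_calibration(n);p,d=manip.camera(n);P=cloud(c,d)
        for i,w in enumerate(W):
            m=(d>0)&(np.linalg.norm(P[...,:2]-w,axis=-1)<.025)&(P[...,2]>.08)&(P[...,2]<.135)
            if m.sum()<20: continue
            z=np.percentile(P[m][:,2],85);Q=P[m&(abs(P[...,2]-z)<.003)];print(n,'well',i,len(Q),'z',z.round(4),Q[:,:2].mean(0).round(4))
E
python3 -c "
from h import *
tops();go(.463,-.009,.21)"
```

```text
clock: 10.7
position: [0.6278, -0.1593, 0.177]
ee_rot: [-0.049, 0.999, -0.0, 0.001]
ft_force: [-0.1, 0.3, -0.1]
grip_width: 0.602
grasp_force: 0.0
scene well 0 245 z 0.1074 [ 0.6289 -0.159 ]
side well 0 107 z 0.1052 [ 0.6274 -0.156 ]
wrist well 0 1513 z 0.1078 [ 0.6274 -0.1582]
[ 2.97  3.3  -0.71]
```

Blue's top reads about 106 mm once each camera's bias is removed, so it is seated. Green is next.

```bash
python3 -m pendant '[[0.4,0.4,0,0,0,0,0.2],[1.1,1.2,0,0,0,0,0.2],[1.8,2.0,0,0,0,0,0.2],[2.5,2.8,0,0,0,0,0.2],[2.97,3.3,0.1,0,0,0,0.2],[2.97,3.3,0.5,0,0,0,0.2],[2.97,3.3,1.1,0,0,0,0.2],[2.97,3.3,1.7,0,0,0,0.2],[2.97,3.3,1.94,0,0,0,0.2],[2.97,3.3,1.94,0,0,0,0.2]]' && python3 -m pendant '[[0,0,0,0,0,0,-1],[0,0,0,0,0,0,-1],[0,0,0,0,0,0,-1],[0,0,0,0,0,0,-1],[0,0,0,0,0,0,-1],[0,0,-0.4,0,0,0,-1],[0,0,-1.0,0,0,0,-1],[0,0,-1.7,0,0,0,-1],[0,0,-2.4,0,0,0,-1],[0,0,-2.6,0,0,0,-1]]'; python3 -c "
from h import *
go(.6292,-.089,.075)"
```

```text
clock: 12.1
position: [0.4627, -0.0095, 0.0777]
ee_rot: [-0.048, 0.999, -0.0, -0.001]
ft_force: [-0.5, -0.3, 1.1]
grip_width: 0.599
grasp_force: 0.0
clock: 13.35
position: [0.4641, -0.0091, 0.2102]
ee_rot: [-0.049, 0.999, 0.001, 0.002]
ft_force: [0.2, 1.2, -2.1]
grip_width: 0.356
grasp_force: 79.2
[-3.12 -1.91  2.71]
```

```bash
python3 -m pendant '[[-0.3,-0.2,0,0,0,0,-1],[-0.8,-0.5,0,0,0,0,-1],[-1.4,-0.9,0,0,0,0,-1],[-2.0,-1.3,0,0,0,0,-1],[-2.6,-1.6,0,0,0,0,-1],[-2.95,-1.8,0,0,0,0,-1],[-3.1,-1.92,0,0,0,0,-1],[-3.1,-1.92,0,0,0,0,-1],[-3.1,-1.92,0.4,0,0,0,-1],[-3.1,-1.92,1.0,0,0,0,-1]]' && python3 -m pendant '[[0,0,0.5,0,0,0,-1],[0,0,0.9,0,0,0,-1],[0,0,1.15,0,0,0,-1],[0,0,1.3,0,0,0,-1],[0,0,1.4,0,0,0,-1],[0,0,1.5,0,0,0,-1],[0,0,1.6,0,0,0,-1],[0,0,1.7,0,0,0,-1],[0,0,1.77,0,0,0,-1],[0,0,1.77,0,0,0,-1]]'
```

```text
clock: 14.6
position: [0.6266, -0.089, 0.1574]
ee_rot: [-0.049, 0.999, 0.0, 0.001]
ft_force: [0.1, 0.2, -2.2]
grip_width: 0.355
grasp_force: 79.4
clock: 15.85
position: [0.6301, -0.0894, 0.0753]
ee_rot: [-0.049, 0.999, 0.001, 0.004]
ft_force: [-6.6, 4.4, 39.7]
grip_width: 0.357
grasp_force: 84.0
```

```bash
python3 -m pendant '[[0,0,-0.03,0,0,0,-1],[0,0,-0.03,0,0,0,0.0],[0,0,-0.03,0,0,0,0.2],[0,0,-0.03,0,0,0,0.2],[0,0,-0.4,0,0,0,0.2],[0,0,-1.0,0,0,0,0.2],[0,0,-1.6,0,0,0,0.2],[0,0,-2.1,0,0,0,0.2],[0,0,-2.1,0,0,0,0.2],[0,0,-2.1,0,0,0,0.2]]'; python3 -c "
from h import *
tops();go(.4765,-.082,.079)"
```

```text
clock: 17.1
position: [0.6266, -0.0896, 0.1747]
ee_rot: [-0.049, 0.999, 0.0, -0.0]
ft_force: [0.5, -0.5, -0.5]
grip_width: 0.603
grasp_force: 0.0
scene well 0 238 z 0.1075 [ 0.6288 -0.1592]
scene well 1 268 z 0.1072 [ 0.6311 -0.0891]
side well 0 110 z 0.1049 [ 0.6273 -0.1559]
side well 1 125 z 0.1049 [ 0.629  -0.0869]
wrist well 0 1568 z 0.1076 [ 0.6273 -0.158 ]
wrist well 1 1508 z 0.1078 [ 0.6292 -0.0888]
[2.97 0.44 1.9 ]
```

Blue and green read the same height, so both are home. Yellow is next.

```bash
python3 -m pendant '[[0.5,0.1,0,0,0,0,0.2],[1.2,0.2,0,0,0,0,0.2],[2.0,0.3,0,0,0,0,0.2],[2.7,0.4,0,0,0,0,0.2],[2.97,0.44,0.1,0,0,0,0.2],[2.97,0.44,0.5,0,0,0,0.2],[2.97,0.44,1.1,0,0,0,0.2],[2.97,0.44,1.7,0,0,0,0.2],[2.97,0.44,1.9,0,0,0,0.2],[2.97,0.44,1.9,0,0,0,0.2]]' && python3 -m pendant '[[0,0,0,0,0,0,-1],[0,0,0,0,0,0,-1],[0,0,0,0,0,0,-1],[0,0,0,0,0,0,-1],[0,0,0,0,0,0,-1],[0,0,-0.4,0,0,0,-1],[0,0,-1.0,0,0,0,-1],[0,0,-1.7,0,0,0,-1],[0,0,-2.4,0,0,0,-1],[0,0,-2.6,0,0,0,-1]]'; python3 -c "
from h import *
go(.6314,-.019,.075)"
```

```text
clock: 18.5
position: [0.4766, -0.0824, 0.0796]
ee_rot: [-0.048, 0.999, -0.0, -0.001]
ft_force: [0.4, -1.1, -0.2]
grip_width: 0.596
grasp_force: 0.0
clock: 19.75
position: [0.4778, -0.0824, 0.2119]
ee_rot: [-0.049, 0.999, 0.001, 0.002]
ft_force: [-0.7, 0.0, -1.1]
grip_width: 0.35
grasp_force: 79.2
[-3.17  0.96  2.75]
```

```bash
python3 -m pendant '[[-0.3,0.1,0,0,0,0,-1],[-0.8,0.2,0,0,0,0,-1],[-1.4,0.4,0,0,0,0,-1],[-2.0,0.6,0,0,0,0,-1],[-2.6,0.8,0,0,0,0,-1],[-3.0,0.92,0,0,0,0,-1],[-3.18,0.96,0,0,0,0,-1],[-3.18,0.96,0,0,0,0,-1],[-3.18,0.96,0.4,0,0,0,-1],[-3.18,0.96,1.0,0,0,0,-1]]' && python3 -m pendant '[[0,0,0.5,0,0,0,-1],[0,0,0.9,0,0,0,-1],[0,0,1.15,0,0,0,-1],[0,0,1.3,0,0,0,-1],[0,0,1.4,0,0,0,-1],[0,0,1.5,0,0,0,-1],[0,0,1.6,0,0,0,-1],[0,0,1.7,0,0,0,-1],[0,0,1.75,0,0,0,-1],[0,0,1.75,0,0,0,-1]]'
```

```text
clock: 21.0
position: [0.6301, -0.0194, 0.1589]
ee_rot: [-0.048, 0.999, 0.0, 0.001]
ft_force: [0.1, 1.1, -1.6]
grip_width: 0.353
grasp_force: 79.3
clock: 22.25
position: [0.6328, -0.0192, 0.0769]
ee_rot: [-0.049, 0.999, 0.001, 0.003]
ft_force: [-5.9, 1.6, 36.9]
grip_width: 0.35
grasp_force: 84.3
```

```bash
python3 -m pendant '[[0,0,-0.03,0,0,0,-1],[0,0,-0.03,0,0,0,0.0],[0,0,-0.03,0,0,0,0.2],[0,0,-0.03,0,0,0,0.2],[0,0,-0.4,0,0,0,0.2],[0,0,-1.0,0,0,0,0.2],[0,0,-1.6,0,0,0,0.2],[0,0,-2.1,0,0,0,0.2],[0,0,-2.1,0,0,0,0.2],[0,0,-2.1,0,0,0,0.2]]'; python3 -c "
from h import *
tops();go(.4903,-.155,.079)"
```

```text
clock: 23.5
position: [0.6303, -0.019, 0.1772]
ee_rot: [-0.049, 0.999, 0.0, -0.0]
ft_force: [-0.5, -0.2, 1.0]
grip_width: 0.602
grasp_force: 0.0
scene well 0 247 z 0.1074 [ 0.629 -0.159]
scene well 1 265 z 0.1073 [ 0.6312 -0.0892]
scene well 2 274 z 0.1071 [ 0.6327 -0.0186]
side well 0 112 z 0.1049 [ 0.6268 -0.1556]
side well 1 131 z 0.1048 [ 0.6292 -0.0863]
side well 2 144 z 0.1049 [ 0.6311 -0.0164]
wrist well 0 1547 z 0.1076 [ 0.6271 -0.1573]
wrist well 1 1538 z 0.1076 [ 0.6293 -0.0886]
wrist well 2 1486 z 0.1078 [ 0.6309 -0.0184]
[ 3.04 -2.44  1.95]
```

Three are home. Red is last.

```bash
python3 -m pendant '[[0.4,-0.3,0,0,0,0,0.2],[1.1,-0.8,0,0,0,0,0.2],[1.8,-1.4,0,0,0,0,0.2],[2.5,-2.0,0,0,0,0,0.2],[3.04,-2.44,0.05,0,0,0,0.2],[3.04,-2.44,0.5,0,0,0,0.2],[3.04,-2.44,1.1,0,0,0,0.2],[3.04,-2.44,1.7,0,0,0,0.2],[3.04,-2.44,1.93,0,0,0,0.2],[3.04,-2.44,1.93,0,0,0,0.2]]' && python3 -m pendant '[[0,0,0,0,0,0,-1],[0,0,0,0,0,0,-1],[0,0,0,0,0,0,-1],[0,0,0,0,0,0,-1],[0,0,0,0,0,0,-1],[0,0,-0.4,0,0,0,-1],[0,0,-1.0,0,0,0,-1],[0,0,-1.7,0,0,0,-1],[0,0,-2.4,0,0,0,-1],[0,0,-2.6,0,0,0,-1]]'; python3 -c "
from h import *
go(.6336,.051,.075)"
```

```text
clock: 24.9
position: [0.4907, -0.1553, 0.0805]
ee_rot: [-0.048, 0.999, -0.0, -0.001]
ft_force: [0.3, 0.3, 1.4]
grip_width: 0.598
grasp_force: 0.0
clock: 26.15
position: [0.4919, -0.1554, 0.2128]
ee_rot: [-0.049, 0.999, 0.0, 0.002]
ft_force: [0.5, -0.4, -4.0]
grip_width: 0.351
grasp_force: 79.2
[-3.21  3.83  2.77]
```

```bash
python3 -m pendant '[[-0.2,0.3,0,0,0,0,-1],[-0.7,0.8,0,0,0,0,-1],[-1.2,1.4,0,0,0,0,-1],[-1.7,2.0,0,0,0,0,-1],[-2.2,2.7,0,0,0,0,-1],[-2.8,3.3,0,0,0,0,-1],[-3.1,3.7,0,0,0,0,-1],[-3.22,3.83,0,0,0,0,-1],[-3.22,3.83,0.4,0,0,0,-1],[-3.22,3.83,1.0,0,0,0,-1]]' && python3 -m pendant '[[0,0,0.5,0,0,0,-1],[0,0,0.9,0,0,0,-1],[0,0,1.15,0,0,0,-1],[0,0,1.3,0,0,0,-1],[0,0,1.4,0,0,0,-1],[0,0,1.5,0,0,0,-1],[0,0,1.6,0,0,0,-1],[0,0,1.7,0,0,0,-1],[0,0,1.75,0,0,0,-1],[0,0,1.75,0,0,0,-1]]'
```

```text
clock: 27.4
position: [0.6322, 0.0496, 0.1593]
ee_rot: [-0.048, 0.999, -0.0, 0.0]
ft_force: [0.7, -0.1, -2.3]
grip_width: 0.356
grasp_force: 79.3
clock: 28.65
position: [0.6351, 0.0509, 0.0779]
ee_rot: [-0.048, 0.999, 0.001, 0.003]
ft_force: [-5.0, 0.3, 35.6]
grip_width: 0.352
grasp_force: 84.1
```

```bash
python3 -m pendant '[[0,0,-0.03,0,0,0,-1],[0,0,-0.03,0,0,0,0.0],[0,0,-0.03,0,0,0,0.2],[0,0,-0.03,0,0,0,0.2],[0,0,-0.4,0,0,0,0.2],[0,0,-1.0,0,0,0,0.2],[0,0,-1.6,0,0,0,0.2],[0,0,-2.2,0,0,0,0.2],[1,0,-2.6,0,0,0,0.2],[1,0,-2.6,0,0,0,0.2]]'; python3 -c "
from h import *
tops()
p,d=manip.camera('scene');cv2.imwrite('pics/s5.png',cv2.resize(p[50:300,100:500,::-1],None,fx=2,fy=2))"
```

```text
clock: 29.9
position: [0.5817, 0.0452, 0.206]
ee_rot: [-0.048, 0.999, 0.001, 0.001]
ft_force: [0.4, -0.4, 0.1]
grip_width: 0.604
grasp_force: 0.0
scene well 0 246 z 0.1074 [ 0.6288 -0.159 ]
scene well 1 265 z 0.1072 [ 0.6313 -0.0893]
scene well 2 274 z 0.1072 [ 0.6328 -0.0186]
scene well 3 282 z 0.1072 [0.6351 0.0497]
side well 0 108 z 0.105 [ 0.6274 -0.1559]
side well 1 128 z 0.1049 [ 0.6292 -0.0866]
side well 2 145 z 0.1046 [ 0.6307 -0.0163]
side well 3 167 z 0.1049 [0.633  0.0533]
wrist well 0 1048 z 0.1076 [ 0.6268 -0.157 ]
wrist well 1 1074 z 0.1077 [ 0.6289 -0.0882]
wrist well 2 658 z 0.1076 [ 0.627  -0.0219]
wrist well 3 1039 z 0.1077 [0.6325 0.0511]
```

View pics/s5.png

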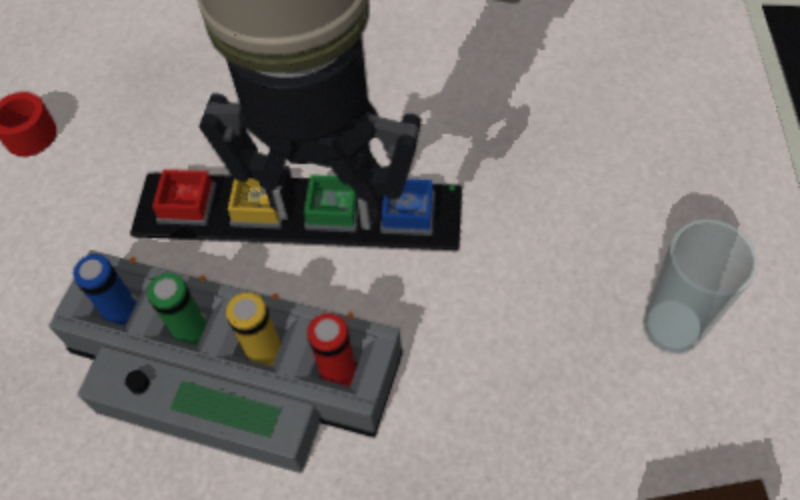

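All four stand upright and home in reverse order: blue (95,268), green (170,290), yellow (248,310), red (328,330). The glass is standing and the gripper is clear.

```bash
python3 -c "
from workcell import manip
print(manip.hand_in())"
```

```text
the job is handed in; nothing more can be done
None
```

All four batteries are seated in the tester in reverse order (blue in the rightmost well, then green, yellow and red), the glass is still standing, and I handed the job in at about 30 s; the hand-in gave no verdict back.

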